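# Bolt the drill jig shut past its spring catch

### The arm

A 6-joint arm with a two-finger parallel gripper is mounted at the origin on the work surface. World frame = base frame: x ahead of the robot, y to its left, z up, the work surface at z = 0. Lengths are in m, angles in degrees, forces in N, time in s.
With the tool pointing down it reaches from about 0.3 to 0.95 m from the base axis. Payload 3.1 kg.
Tool frame: the origin (TCP) lies midway between the tips of the shut fingers; the grasp point (between the pads) lies 19 mm behind it (arm.grip_depth is the distance from the TCP to the grasp point, in m); z points along the fingers, y is the line along which they close (so a half turn about z gives the same grasp; the last joint's range is limited). The gripper opens to 85 mm and grips with 20 to 120 N. Pads are 22 mm wide; open, the fingers measure 114 mm over their backs; the gripper's body (76 mm by 85 mm) begins 54 mm behind the grasp point. The pads swing forward as they close: fully open they stand 13 mm farther back than shut.
Start: joints at [71.465, 17.653, 93.61, -0, 68.738, -3.994], TCP at [0.157, 0.605, 0.209] pointing down, gripper open.
Joint ranges: [-175.34, 175.34], [-45.06, 112.39], [2.9, 150.54], [-68.45, 248.45], [3.09, 151.38], [-168.51, 168.51]. Speed limits (degrees/s): [159.86, 159.86, 180, 180, 180, 180].

### API

Orientations are given as a 3x3 rotation matrix whose columns are the frame's x, y, z axes.
In Python, from bench import arm gives the robot as it stands.
- The arm moves only by the tool arm_command, never from a script. Its argument "commands" is a list of rows, each a list of 3 entries, a list of its own where there are three numbers: the shift along the tool's x, y, z in m, then the turn, a rotation vector about the tool's x, y, z in rad, then the closure, from 0 (fully open) to 1 (shut). In form: [[[dx, dy, dz], [ax, ay, az], hand], ...]. A call has 1 to 8 rows; each row shifts and turns the commanded pose from where the row before left it, along the tool's axes as they then stand; what a row does not reach is not made up. A row lasts 1/8 s, in which the tool goes at most 62.5 mm and 10.7 degrees, less where a joint would pass 70% of its speed; a pose out of reach is approached as far as the arm can. A call with a gripper value outside its range is refused whole. The fingers move at their own pace and stop on an object; the grip force is fixed at half the most. Time passes only in rows, so rows that do not move let the fingers close. It gives the time, the measured TCP pose, the force, the opening and the grip force at its end, in the units of the state.
- arm.state(): the state, without advancing time (a new reading comes with each control period).
- arm.get_image(name): name is "scene" or "top"; returns (picture, depth): 420x560x3 uint8, blue, green, red; 420x560 float32, m along the optical axis (not along the pixel's ray), 0 where there is no reading.
- arm.camera_params(name): a dict with "fx", "fy", "cx", "cy" (pixels), "cam_to_world" (4x4, takes a point from camera to world coordinates). Camera axes: x right, y up, looking along -z (the intrinsics and any distortion apply to the point x, -y, -z); pixel columns grow to the right and rows downward; lengths in m; the calibration is good to about 2 mm. A picture is of the moment at which its call begins. camera_params takes no time and is no camera call.
- arm.close_job(): hands the job in; it is judged then, once.
The state is a dict: "t": time; "qpos": joint angles; "qvel": joint speeds; "joint_efforts": joint torques, N m; "position": TCP position; "eef_rot": TCP orientation; "contact_force": force on the tool from outside, world axes, zero at the start; "ft_torque": the same for the moment, N m; "width": finger opening in m; "gripper_force": force on a finger pad.
Only numpy, scipy, OpenCV 4.12 (cv2) and the standard library are available. Lean on these libraries where they do the work, as an engineer would, in place of code of your own. Each camera call takes 0.05 s, during which the arm holds its last target. There are 200 camera calls.

### The job

Lock the drill jig: press the long spring catch bar right down with one fingertip and, keeping it held down all the way, push the upright knob of the bolt with the other finger until the bolt is fully home in its keeper. Then lift the hand off so that the catch springs back up behind the bolt. There is nothing to pick up: leave the loose things around the jig where they are.

Things in the scene. Friction and masses are not known exactly. Their poses are not given: they have to be found in the camera images.
- jig: Drill jig screwed to the bench: grey base plate, 12 mm thick, x -110 to 180, y -62 to 102 mm. Origin: on the bench top, below the bolt's knob as drawn. x: the way the bolt slides home; y: from bolt to catch; z up. The bolt is a 12 mm rod along x, at y = 0, 31 mm above the bench; its straps and keeper rise to 44 mm. At x 95 to 180 a fixed wood piece under a drill plate, 52 mm high.
- bolt (a joint): Travel of the bolt in m along the jig's +x: near 0 drawn (start, up to 0.0015), 0.044 fully home on its stop. About 2.5 N of friction, no spring. While the catch is up the bolt is blocked: a lug on it meets the catch's rib within 2 mm of either end.
- catch (a joint): Travel of the catch bar in m, straight down: 0 up, 0.010 fully down on its stop. Spring: about 2 N to start, 6 N at the bottom. Less than 0.005 down it blocks the bolt; keep it near the bottom while the bolt moves. Let go, it springs up if the bolt is home or drawn; in between it stays trapped half down under the lug.
- bolt_knob (a point): Centre of the top of the bolt's knob: an upright flat steel paddle 12 mm thick (jig's x), 26 mm wide (y), from 40 to 74 mm above the bench; the point is at 74 mm and moves with the bolt. Push its -x face, 50 mm or more above the bench; behind it, over the bolt, all is free above 45 mm. Axes as the jig's.
- catch_top (a point): Centre of the top of the catch bar, a flat steel plate 100 mm long (jig's x), 50 wide (y), 6 thick; top 60 mm above the bench when up, 50 when down; the point moves with it. Bolt drawn, it lies 2 mm further along x and 59 along y than the knob; the bar's edges are 34 and 84 mm from the bolt's centre line. A fingertip can slide along it while pressing.
- offcut: Bystander: loose pale wood offcut 85 x 42 x 30 mm lying flat; origin at the centre of its underside.
- tin: Bystander: loose closed metal tin, 60 mm across, 85 mm high; origin at the centre of its underside.
- driver: Bystander: loose screwdriver with black handle, lying on the bench; about 200 mm long.
- chuckkey: Bystander: loose drill chuck key standing on its head, T shape 84 mm high with a 78 mm bar across the top; origin at the centre of its underside.

How it is judged (in metres and radians):
On the way, in this order (a step that is already met when the one before it is completed fails the run):
1. the catch is held down by a finger while the bolt is still drawn (value of joint catch above 0.0065 m and contact force between the fingers and catch above 0.5 N and value of joint bolt below 0.006 m), for 0.1 s.
2. a fingertip keeps the catch down while the other finger (or its back) pushes the bolt along (value of joint bolt between 0.01 and 0.038 m and value of joint catch above 0.006 m and contact force between the fingers and catch above 0.3 N and contact force between any of the fingers, the arm and bolt above 0.3 N), for 0.05 s.
3. the bolt is home with the catch still held down by a finger (value of joint bolt above 0.041 m and value of joint catch above 0.006 m and contact force between the fingers and catch above 0.5 N), for 0.1 s.
At the end, for the whole second after the job is handed in: The bolt is home (at least 41 of its 44 mm) and at rest, and the catch has sprung back up (within 2 mm of the top) (value of joint bolt above 0.041 m and value of joint catch below 0.002 m and velocity of joint bolt below 0.01 m/s); the robot touches nothing.
It fails at once if the catch is let up (less than 6 of its 10 mm down) while the bolt is between its ends (value of joint bolt between 0.007 and 0.038 m and value of joint catch below 0.006 m).
It fails at once if a loose thing beside the jig is lifted or moved by more than 15 mm (distance of any of offcut, tin, driver, chuckkey from where it was at the start of the episode above 0.015 m).
It also fails if it takes over 32 s, if anything falls off the work surface, if the arm or the gripper's body presses on something with over 40 N, if the wrist force passes 120 N, or if a joint passes its speed limit or range.

## Working session

There is one attempt and no reset: what is moved stays moved. The work goes in short steps, Python scripts to look and compute and a tool call to move; the robot and the scene stay as the last step left them, time stands still between calls to the robot, and variables do not carry over. Pictures are saved under pics/ and viewed, at most 10 in all, crops included, and the job is handed in when it is done.

Besides the shell and the picture viewer there is one more tool, called after ">>>" as name(argument=value, ...), one argument or row to a line, values as JSON. arm_command: Moves the arm, as the interface text tells. Its arguments: {"type":"object","properties":{"commands":{"type":"array"}},"required":["commands"]}

```bash
mkdir -p pics
python3 - <<'E'
from bench import arm
import cv2,numpy as np
for n in("top","scene"):
    im,d=arm.get_image(n); cv2.imwrite(f"pics/{n}0.png",im); np.savez(f"{n}0.npz",im=im,d=d,**arm.camera_params(n))
    print({k:np.round(v,3) for k,v in arm.camera_params(n).items()})
s=arm.state();print(s["t"],s["position"],np.round(s["eef_rot"],3),s["width"])
E
```

```text
{'fx': np.float64(388.4), 'fy': np.float64(388.4), 'cx': np.float64(285.105), 'cy': np.float64(204.01), 'cam_to_world': array([[-0.125,  0.972, -0.199,  0.409],
       [-0.992, -0.123,  0.019,  0.049],
       [-0.006,  0.2  ,  0.98 ,  0.854],
       [ 0.   ,  0.   ,  0.   ,  1.   ]])}
{'fx': np.float64(407.293), 'fy': np.float64(407.293), 'cx': np.float64(272.497), 'cy': np.float64(206.842), 'cam_to_world': array([[-0.816, -0.459,  0.352,  0.811],
       [ 0.578, -0.629,  0.52 ,  0.406],
       [-0.017,  0.628,  0.778,  0.598],
       [ 0.   ,  0.   ,  0.   ,  1.   ]])}
0.1 [0.15669391 0.60422549 0.20836985] [[-0.968  0.251 -0.001]
 [ 0.251  0.968 -0.002]
 [ 0.    -0.002 -1.   ]] 0.08545483543078142
```

View pics/top0.png

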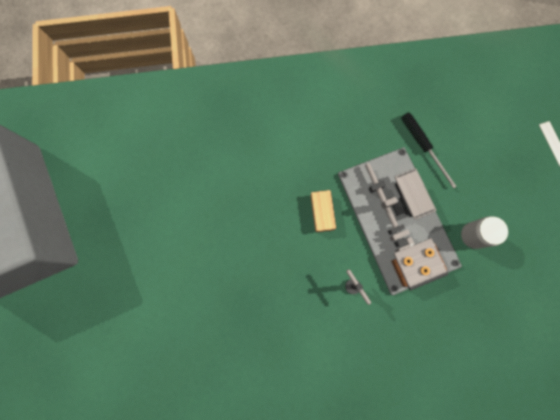

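View pics/scene0.png

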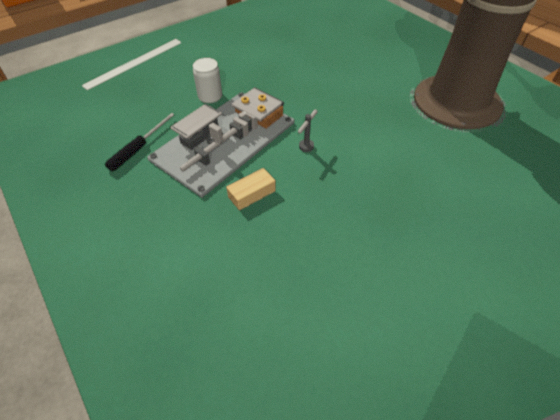

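The top view shows the jig: plate corners are near (340,174), (403,151), (460,265) and (395,293), the catch plate is near (415,193), and the drill plate is near (420,262). I'll deproject these points and fit the pose.

```bash
cat > h.py <<'E'
import numpy as np,cv2
def cloud(n):
    z=np.load(n+".npz"); d=z["d"]; v,u=np.mgrid[:420,:560]
    P=np.stack([(u-z["cx"])/z["fx"]*d,-(v-z["cy"])/z["fy"]*d,-d],-1)
    T=z["cam_to_world"]; return P@T[:3,:3].T+T[:3,3], z["im"], d
E
python3 - <<'E'
from h import *
for n in("top0","scene0"):
    P,im,d=cloud(n)
    big=cv2.resize(im[140:300,300:510] if n=="top0" else im[50:210,100:310],None,fx=3.6,fy=3.6,interpolation=cv2.INTER_CUBIC); cv2.imwrite(f"pics/{n}c.png",big)
    if n=="top0":
        for q in [(342,176),(402,154),(457,264),(396,290),(376,188),(415,193),(420,262),(322,212),(490,231),(359,288)]:
            print(q,np.round(P[q[1],q[0]],3))
    R=P[140:300,330:470] if n=="top0" else P[80:190,150:300]
    z=R[...,2]
    for lo,hi in((.009,.016),(.049,.055),(.056,.064),(.066,.08)):
        m=(z>lo)&(z<hi)&(d[140:300,330:470]>0 if n=="top0" else d[80:190,150:300]>0)
        k,L,st,c=cv2.connectedComponentsWithStats(m.astype(np.uint8))
        for i in range(1,k):
            if st[i,4]>12:
                Q=R[L==i]; r=cv2.minAreaRect((Q[:,:2]*1000).astype(np.float32))
                print(n,lo,st[i,4],np.round(np.median(Q,0),4),np.round(r[0],1),np.round(r[1],1),round(r[2],1))
E
```

```text
(342, 176) [ 0.627 -0.102  0.014]
(402, 154) [ 0.66  -0.243  0.017]
(457, 264) [ 0.403 -0.315  0.016]
(396, 290) [ 0.366 -0.176  0.017]
(376, 188) [ 0.584 -0.165  0.042]
(415, 193) [ 0.559 -0.239  0.06 ]
(420, 262) [ 0.417 -0.226  0.048]
(322, 212) [ 0.549 -0.044  0.029]
(490, 231) [ 0.459 -0.363  0.085]
(359, 288) [ 0.382 -0.088  0.083]
top0 0.009 5647 [ 0.5139 -0.1821  0.012 ] [ 516.3 -210. ] [289.8 164.9] 14.4
top0 0.009 30 [ 0.6296 -0.3197  0.0148] [ 629.7 -320.4] [30.5  6.4] 25.7
top0 0.009 48 [ 0.5878 -0.3373  0.0141] [ 590.9 -337.6] [45.7  7.4] 23.6
top0 0.009 31 [ 0.4586 -0.344   0.0124] [ 462.8 -347.5] [12.9 48.2] 81.9
top0 0.009 21 [ 0.3923 -0.0842  0.0104] [393.  -82.9] [10.3 12.1] 36.9
top0 0.009 28 [ 0.375  -0.0842  0.0103] [375.9 -84.4] [19.7 10.6] 64.7
top0 0.049 13 [ 0.5416 -0.2162  0.0518] [ 544.1 -216.6] [19.5  2.8] 11.6
top0 0.049 62 [ 0.4334 -0.248   0.052 ] [ 433.2 -248.4] [17.1 16.9] 6.5
top0 0.049 61 [ 0.4216 -0.2018  0.0518] [ 422.1 -201.3] [16.6 16.4] 84.1
top0 0.049 62 [ 0.3984 -0.2321  0.0519] [ 398.5 -232.2] [17.  16.5] 32.5
top0 0.056 1117 [ 0.5566 -0.239
[... 689 characters left out ...]
-350.7] [15.6 50.3] 59.0
scene0 0.049 26 [ 0.4009 -0.2321  0.0502] [ 401.2 -231.4] [17.7 15.5] 56.0
scene0 0.049 29 [ 0.4356 -0.2482  0.0501] [ 435.8 -247. ] [16.2 16.5] 31.8
scene0 0.049 26 [ 0.4232 -0.1989  0.0501] [ 422.7 -200. ] [15.7 15.1] 55.7
scene0 0.049 55 [ 0.5459 -0.2172  0.0528] [ 546.6 -216.6] [54.9  6.7] 11.3
scene0 0.049 29 [ 0.5511 -0.1768  0.0519] [ 551.4 -177.5] [11.8 26.1] 39.9
scene0 0.056 22 [ 0.4781 -0.3464  0.0582] [ 477.6 -348.5] [ 5.9 27.7] 54.4
scene0 0.056 719 [ 0.5621 -0.237   0.0578] [ 560.4 -238.6] [99.  51.6] 14.4
scene0 0.056 37 [ 0.5495 -0.172   0.061 ] [ 550.8 -177.2] [10.4 23.7] 41.3
scene0 0.066 71 [ 0.5481 -0.1792  0.071 ] [ 546.9 -181. ] [12.1 26.3] 14.5
```

View pics/top0c.png

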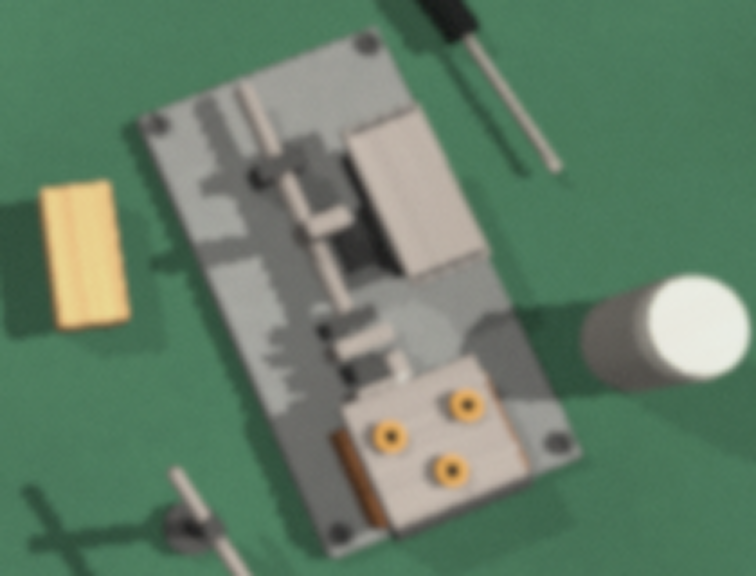

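View pics/scene0c.png

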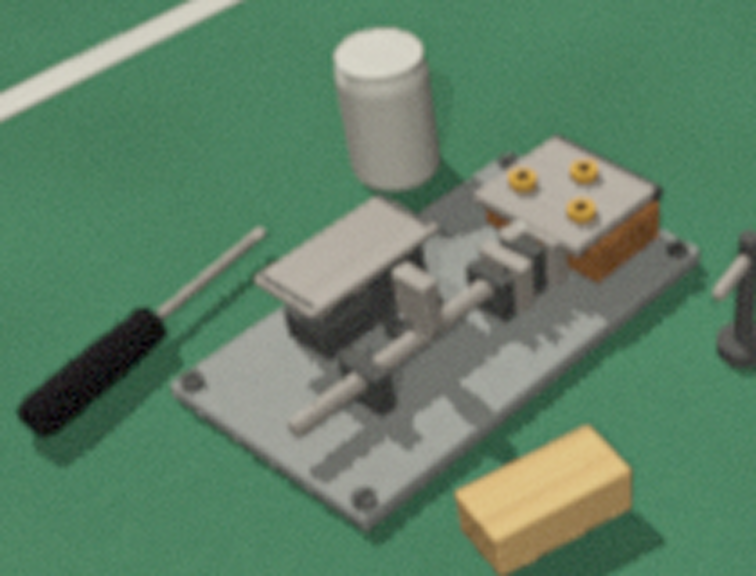

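The crops show the knob top at full-image pixel (391,201) in the top view, with the catch plate beside it. The measurements agree:
- **Knob:** (0.546, -0.1815).
- **Catch top:** (0.559, -0.239).
- **Jig x axis:** (-0.969, -0.247).

I'll turn the tool so its x lies along jig x and its y along jig -y, then move over behind the knob.

>>> arm_command(
  commands=[
    [[0,0,0],[0,0,-0.168],0.4],
    [[0,0,0],[0,0,-0.168],0.4],
    [[0,0,0],[0,0,-0.167],0.4],
    [[-0.013,-0.055,0],[0,0,0],0.4],
    [[-0.013,-0.055,0],[0,0,0],0.4],
    [[-0.013,-0.055,0],[0,0,0],0.4],
    [[-0.013,-0.055,0],[0,0,0],0.4],
    [[-0.013,-0.055,0],[0,0,0],0.4],
  ],
)

```text
t: 1.1
position: [0.2881, 0.3526, 0.2091]
eef_rot: [[-0.969, -0.247, 0.0], [-0.247, 0.969, -0.0], [0.0, -0.0, -1.0]]
contact_force: [0.6, 0.5, -0.6]
width: 0.0514
gripper_force: 0.0
```

>>> arm_command(
  commands=[
    [[-0.013,-0.055,0],[0,0,0],0.4],
    [[-0.013,-0.055,0],[0,0,0],0.4],
    [[-0.013,-0.055,0],[0,0,0],0.4],
    [[-0.013,-0.055,0],[0,0,0],0.4],
    [[-0.013,-0.055,0],[0,0,0],0.4],
    [[-0.013,-0.055,0],[0,0,0],0.4],
    [[-0.013,-0.055,0],[0,0,0],0.4],
    [[-0.013,-0.055,0],[0,0,0],0.4],
  ],
)

```text
t: 2.1
position: [0.4974, -0.048, 0.2092]
eef_rot: [[-0.969, -0.246, -0.0], [-0.246, 0.969, 0.0], [0.0, 0.0, -1.0]]
contact_force: [0.9, -0.3, 0.9]
width: 0.0511
gripper_force: 0.0
```

>>> arm_command(
  commands=[
    [[-0.013,-0.055,0],[0,0,0],0.4],
    [[-0.013,-0.055,0],[0,0,0],0.4],
    [[-0.013,-0.055,0],[0,0,0],0.4],
    [[0,0,0],[0,0,0],0.4],
    [[0,0,0],[0,0,0],0.4],
  ],
)

```text
t: 2.72
position: [0.5746, -0.1961, 0.2085]
eef_rot: [[-0.969, -0.246, -0.002], [-0.246, 0.969, 0.001], [0.002, 0.002, -1.0]]
contact_force: [0.8, 0.7, 0.0]
width: 0.0513
gripper_force: 0.0
```

```bash
cat > j.py <<'E'
from bench import arm
import numpy as np
R=np.array([[-.969,-.247],[.247,-.969]])
def st():
    s=arm.state(); p=s["position"]
    print("t",s["t"],"jig",np.round(R@(p[:2]-[.546,-.1815]),4),"z",round(p[2],4),"w",round(s["width"],4),"F",np.round(s["contact_force"],1),"\n",np.round(s["eef_rot"],3))
E
python3 -c "import j;j.st()"
```

```text
t 2.725 jig [-0.0241  0.0212] z 0.2085 w 0.0513 F [0.8 0.7 0. ] 
 [[-0.969 -0.246 -0.002]
 [-0.246  0.969  0.001]
 [ 0.002  0.002 -1.   ]]
```

>>> arm_command(
  commands=[
    [[-0.006,-0.009,0.03],[0,0,0],0.4],
    [[0,0,0.04],[0,0,0],0.4],
    [[0,0,0.04],[0,0,0],0.4],
    [[0,0,0.015],[0,0,0],0.4],
    [[0,0,0],[0,0,0],0.4],
  ],
)

```text
t: 3.35
position: [0.5826, -0.2024, 0.0838]
eef_rot: [[-0.969, -0.248, -0.002], [-0.248, 0.969, 0.001], [0.002, 0.002, -1.0]]
contact_force: [0.3, -0.1, -0.4]
width: 0.0515
gripper_force: 0.0
```

Run:
```python
import j,cv2,numpy as np
j.st()
a=j.arm.get_image("scene")[0][50:210,100:310]; b=j.arm.get_image("top")[0][140:300,300:510]
cv2.imwrite("pics/c1.png",cv2.resize(np.hstack([a,b]),None,fx=1.9,fy=1.9,interpolation=2))
```

```text
t 3.35 jig [-0.0303  0.0293] z 0.0838 w 0.0515 F [ 0.3 -0.1 -0.4] 
 [[-0.969 -0.248 -0.002]
 [-0.248  0.969  0.001]
 [ 0.002  0.002 -1.   ]]
```

View pics/c1.png

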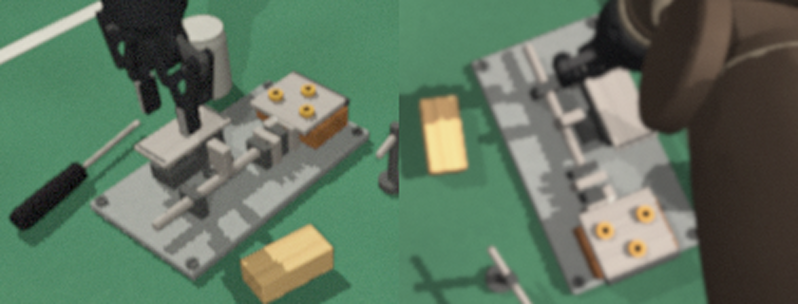

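The left half shows the hand above the catch. The right half shows the near finger over the bolt rod, behind the knob. This agrees with the computed pose, so I'll lower until contact.

>>> arm_command(
  commands=[
    [[0,0,0.012],[0,0,0],0.4],
    [[0,0,0.01],[0,0,0],0.4],
    [[0,0,0],[0,0,0],0.4],
  ],
)

```text
t: 3.82
position: [0.5825, -0.2034, 0.0612]
eef_rot: [[-0.969, -0.246, -0.002], [-0.246, 0.969, 0.001], [0.002, 0.002, -1.0]]
contact_force: [0.3, -0.4, 0.8]
width: 0.0513
gripper_force: 0.0
```

>>> arm_command(
  commands=[
    [[0,0,0.004],[0,0,0],0.4],
    [[0,0,0],[0,0,0],0.4],
  ],
)

```text
t: 4.08
position: [0.5834, -0.2038, 0.0582]
eef_rot: [[-0.969, -0.246, -0.0], [-0.246, 0.969, 0.0], [0.0, 0.0, -1.0]]
contact_force: [0.6, 0.1, -1.0]
width: 0.0509
gripper_force: 0.0
```

>>> arm_command(
  commands=[
    [[0,0,0.004],[0,0,0],0.4],
    [[0,0,0],[0,0,0],0.4],
  ],
)

```text
t: 4.32
position: [0.5833, -0.2037, 0.0541]
eef_rot: [[-0.969, -0.247, -0.001], [-0.247, 0.969, 0.0], [0.001, 0.0, -1.0]]
contact_force: [-0.7, -0.0, -0.1]
width: 0.0514
gripper_force: 0.0
```

>>> arm_command(
  commands=[
    [[0,0,0.003],[0,0,0],0.4],
    [[0,0,0],[0,0,0],0.4],
  ],
)

```text
t: 4.58
position: [0.5834, -0.2037, 0.0512]
eef_rot: [[-0.969, -0.247, -0.001], [-0.247, 0.969, 0.0], [0.0, 0.0, -1.0]]
contact_force: [-0.4, 0.8, -0.3]
width: 0.0509
gripper_force: 0.0
```

>>> arm_command(
  commands=[
    [[0,0,0.003],[0,0,0],0.4],
    [[0,0,0],[0,0,0],0.4],
  ],
)

```text
t: 4.82
position: [0.5833, -0.2037, 0.0481]
eef_rot: [[-0.969, -0.247, -0.001], [-0.247, 0.969, 0.0], [0.001, 0.0, -1.0]]
contact_force: [0.6, 0.3, -0.6]
width: 0.0512
gripper_force: 0.0
```

>>> arm_command(
  commands=[
    [[0,0,0.003],[0,0,0],0.4],
    [[0,0,0],[0,0,0],0.4],
  ],
)

```text
t: 5.08
position: [0.5833, -0.2036, 0.0451]
eef_rot: [[-0.969, -0.247, -0.001], [-0.247, 0.969, 0.0], [0.001, 0.0, -1.0]]
contact_force: [0.4, -0.2, -0.4]
width: 0.0515
gripper_force: 0.0
```

Run:
```python
import j,cv2,numpy as np
j.st()
a=j.arm.get_image("scene")[0][50:170,120:290]
cv2.imwrite("pics/c2.png",cv2.resize(a,None,fx=4.5,fy=4.5,interpolation=2))
```

```text
t 5.075 jig [-0.0307  0.0307] z 0.0451 w 0.0515 F [ 0.4 -0.2 -0.4] 
 [[-0.969 -0.247 -0.001]
 [-0.247  0.969  0.   ]
 [ 0.001  0.    -1.   ]]
```

View pics/c2.png

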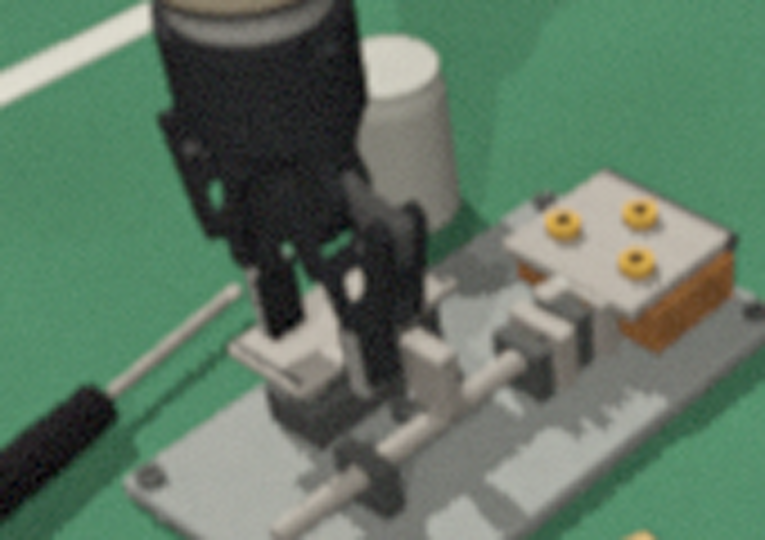

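The far fingertip is just above the catch top at (285,330), and the near finger at (380,385) stands behind the knob. I'll keep lowering.

>>> arm_command(
  commands=[
    [[0,0,0.003],[0,0,0],0.4],
    [[0,0,0],[0,0,0],0.4],
  ],
)

```text
t: 5.38
position: [0.5833, -0.2036, 0.0421]
eef_rot: [[-0.969, -0.247, -0.001], [-0.247, 0.969, 0.0], [0.001, 0.0, -1.0]]
contact_force: [-0.3, 0.2, 0.0]
width: 0.0511
gripper_force: 0.0
```

>>> arm_command(
  commands=[
    [[0,0,0.003],[0,0,0],0.4],
    [[0,0,0],[0,0,0],0.4],
  ],
)

```text
t: 5.62
position: [0.5833, -0.2036, 0.0391]
eef_rot: [[-0.969, -0.247, -0.001], [-0.247, 0.969, 0.0], [0.001, 0.0, -1.0]]
contact_force: [0.2, -0.7, -0.6]
width: 0.051
gripper_force: 0.0
```

No force has appeared at a height where there should be some, so I'll measure the fingers in jig coordinates from depth.

Run:
```python
from h import *
import j
im,d=j.arm.get_image("scene"); np.savez("s2.npz",im=im,d=d,**j.arm.camera_params("scene"))
P,im,d=cloud("s2"); j.st()
J=(P[...,:2]-[.546,-.1815])@j.R.T*1000; z=P[...,2]*1000
g=im.astype(int).sum(-1)
m=(d>0)&(abs(J[...,0]+30)<30)&(J[...,1]>-30)&(J[...,1]<95)&(z>45)&(z<110)&(g<160)
for lo in range(45,100,6):
    q=m&(z>=lo)&(z<lo+6)
    for a,b in((-30,30),(30,95)):
        k=q&(J[...,1]>a)&(J[...,1]<=b)
        if k.sum()>3: print(lo,(a,b),k.sum(),"x",np.round(np.percentile(J[...,0][k],[5,95])),"y",np.round(np.percentile(J[...,1][k],[5,95])))
k=(d>0)&(abs(J[...,0])<60)&(J[...,1]>34)&(J[...,1]<84)&(z>42)&(z<66)&(g>350)
print("catch top z",np.percentile(z[k],[10,50,90]))
cv2.imwrite("pics/c3.png",cv2.resize(im[50:170,120:290],None,fx=4.5,fy=4.5,interpolation=2))
```

```text
t 5.675 jig [-0.0308  0.0308] z 0.0393 w 0.0512 F [ 0.3  0.  -0.4] 
 [[-0.969 -0.247 -0.   ]
 [-0.247  0.969  0.   ]
 [ 0.     0.    -1.   ]]
63 (30, 95) 13 x [-39. -27.] y [56. 58.]
69 (-30, 30) 12 x [-39. -28.] y [-8. -5.]
69 (30, 95) 17 x [-42. -27.] y [55. 58.]
75 (-30, 30) 19 x [-39. -26.] y [-8. -5.]
75 (30, 95) 21 x [-41. -24.] y [57. 59.]
81 (-30, 30) 17 x [-40. -27.] y [-9. -4.]
81 (30, 95) 20 x [-40. -25.] y [56. 59.]
87 (-30, 30) 17 x [-40. -25.] y [-9. -5.]
87 (30, 95) 22 x [-41. -24.] y [55. 59.]
93 (-30, 30) 7 x [-39. -36.] y [-8. -3.]
93 (30, 95) 24 x [-40. -24.] y [56. 60.]
99 (-30, 30) 6 x [-44. -38.] y [-7. -3.]
99 (30, 95) 18 x [-43. -27.] y [57. 61.]
catch top z [55.94640414 57.73462842 58.88249344]
```

View pics/c3.png

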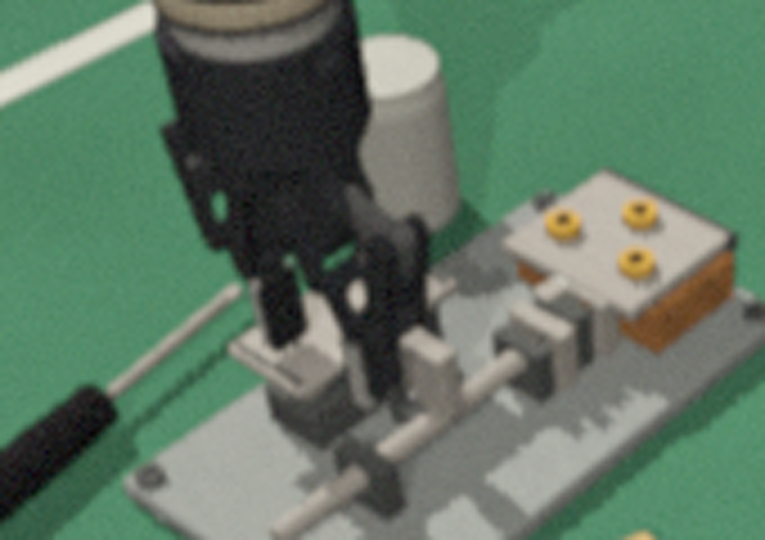

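The catch top still reads 57.7 mm, unchanged, and the lower end of the finger is at about 60 mm. The fingers are simply higher than expected, but placed correctly sideways. I'll continue down.

>>> arm_command(
  commands=[
    [[0,0,0.003],[0,0,0],0.4],
    [[0,0,0],[0,0,0],0.4],
  ],
)

```text
t: 5.92
position: [0.5833, -0.2037, 0.0362]
eef_rot: [[-0.969, -0.247, -0.001], [-0.247, 0.969, 0.0], [0.0, 0.0, -1.0]]
contact_force: [-0.6, -0.5, -0.3]
width: 0.0513
gripper_force: 0.0
```

>>> arm_command(
  commands=[
    [[0,0,0.003],[0,0,0],0.4],
    [[0,0,0],[0,0,0],0.4],
  ],
)

```text
t: 6.18
position: [0.5838, -0.2039, 0.0336]
eef_rot: [[-0.969, -0.247, 0.0], [-0.247, 0.969, -0.0], [-0.0, -0.0, -1.0]]
contact_force: [0.1, 0.5, 2.3]
width: 0.0509
gripper_force: 0.9
```

Run:
```python
from h import *
import j
im,d=j.arm.get_image("scene"); np.savez("s2.npz",im=im,d=d,**j.arm.camera_params("scene"))
P,im,d=cloud("s2"); j.st()
J=(P[...,:2]-[.546,-.1815])@j.R.T*1000; z=P[...,2]*1000
g=im.astype(int).sum(-1)
k=(d>0)&(abs(J[...,0])<60)&(J[...,1]>34)&(J[...,1]<84)&(z>42)&(z<66)&(g>350)
print("catch top z",np.percentile(z[k],[10,50,90]))
```

```text
t 6.225 jig [-0.0312  0.0311] z 0.0337 w 0.051 F [-0.5  0.4  0.2] 
 [[-0.969 -0.247  0.   ]
 [-0.247  0.969 -0.   ]
 [-0.    -0.    -1.   ]]
catch top z [54.67316809 56.15039246 57.58396467]
```

Contact is at TCP z of about 0.035. Now press down roughly 11 mm more.

>>> arm_command(
  commands=[
    [[0,0,0.004],[0,0,0],0.4],
    [[0,0,0.003],[0,0,0],0.4],
    [[0,0,0],[0,0,0],0.4],
  ],
)

```text
t: 6.6
position: [0.584, -0.204, 0.0267]
eef_rot: [[-0.969, -0.247, 0.001], [-0.247, 0.969, -0.0], [-0.001, -0.001, -1.0]]
contact_force: [-0.4, 0.1, 4.1]
width: 0.0515
gripper_force: 2.2
```

>>> arm_command(
  commands=[
    [[0,0,0.002],[0,0,0],0.4],
    [[0,0,0],[0,0,0],0.4],
  ],
)

```text
t: 6.85
position: [0.5841, -0.204, 0.0249]
eef_rot: [[-0.969, -0.247, 0.001], [-0.247, 0.969, -0.0], [-0.001, -0.001, -1.0]]
contact_force: [-0.8, 0.3, 5.6]
width: 0.0514
gripper_force: 2.6
```

```bash
cat > c.py <<'E'
from h import *
import j
im,d=j.arm.get_image("scene"); np.savez("s2.npz",im=im,d=d,**j.arm.camera_params("scene"))
P,im,d=cloud("s2"); j.st()
J=(P[...,:2]-[.546,-.1815])@j.R.T*1000; z=P[...,2]*1000
g=im.astype(int).sum(-1)
k=(d>0)&(abs(J[...,0])<60)&(J[...,1]>34)&(J[...,1]<84)&(z>42)&(z<66)&(g>350)
print("catch top z",np.percentile(z[k],[10,50,90]))
k=(d>0)&(abs(J[...,0]-20)<50)&(abs(J[...,1])<16)&(z>66)&(z<76)&(g>330)
print("knob x",k.sum(),np.median(J[...,0][k]) if k.any() else 0)
E
python3 c.py
```

```text
t 6.9 jig [-0.0313  0.0312] z 0.0249 w 0.0517 F [-0.8 -0.4  5. ] 
 [[-0.969 -0.247  0.001]
 [-0.247  0.969 -0.   ]
 [-0.001 -0.001 -1.   ]]
catch top z [45.74553262 47.66473888 49.22423543]
knob x 36 -1.3318937044760633
```

The catch is fully down: its top dropped 10 mm and the force is 5 N. I'll press slightly deeper for margin, then slide toward the knob.

>>> arm_command(
  commands=[
    [[0,0,0.002],[0,0,0],0.4],
    [[0,0,0],[0,0,0],0.4],
  ],
)

```text
t: 7.15
position: [0.5842, -0.2041, 0.0246]
eef_rot: [[-0.969, -0.247, 0.001], [-0.247, 0.969, -0.001], [-0.0, -0.001, -1.0]]
contact_force: [-3.7, 1.2, 13.2]
width: 0.0515
gripper_force: 6.7
```

>>> arm_command(
  commands=[
    [[0.004,0,0],[0,0,0],0.4],
    [[0.004,0,0],[0,0,0],0.4],
    [[0.004,0,0],[0,0,0],0.4],
    [[0.004,0,0],[0,0,0],0.4],
    [[0.004,0,0],[0,0,0],0.4],
    [[0,0,0],[0,0,0],0.4],
  ],
)

```text
t: 7.9
position: [0.5688, -0.2097, 0.0248]
eef_rot: [[-0.969, -0.246, 0.01], [-0.246, 0.969, -0.003], [-0.009, -0.005, -1.0]]
contact_force: [3.9, 1.3, 6.0]
width: 0.0513
gripper_force: 3.5
```

```bash
python3 c.py
```

```text
t 7.95 jig [-0.0151  0.0329] z 0.0248 w 0.051 F [5.1 1.1 6.7] 
 [[-0.969 -0.246  0.009]
 [-0.246  0.969 -0.003]
 [-0.008 -0.005 -1.   ]]
catch top z [45.98740662 47.78071354 49.16664752]
knob x 37 -1.066744919171129
```

The finger has met the knob (about 5 N against the motion), and the catch is still down. I'll add a little press and keep sliding.

>>> arm_command(
  commands=[
    [[0,0,0.0015],[0,0,0],0.4],
    [[0.004,0,0],[0,0,0],0.4],
    [[0.004,0,0],[0,0,0],0.4],
    [[0.004,0,0],[0,0,0],0.4],
    [[0,0,0],[0,0,0],0.4],
  ],
)

```text
t: 8.57
position: [0.5594, -0.2127, 0.0246]
eef_rot: [[-0.969, -0.246, 0.014], [-0.246, 0.969, -0.003], [-0.013, -0.007, -1.0]]
contact_force: [5.8, 2.7, 8.1]
width: 0.0513
gripper_force: 5.1
```

```bash
python3 c.py
```

```text
t 8.625 jig [-0.0053  0.0336] z 0.0247 w 0.0513 F [ 7.   3.3 10.3] 
 [[-0.969 -0.246  0.014]
 [-0.246  0.969 -0.003]
 [-0.012 -0.007 -1.   ]]
catch top z [45.96341099 47.67849481 49.01507009]
knob x 38 7.926534109944095
```

>>> arm_command(
  commands=[
    [[0.0035,0,0.0002],[0,0,0],0.4],
    [[0.0035,0,0.0002],[0,0,0],0.4],
    [[0.0035,0,0.0002],[0,0,0],0.4],
    [[0.0035,0,0.0002],[0,0,0],0.4],
    [[0.0035,0,0.0002],[0,0,0],0.4],
    [[0.0035,0,0.0002],[0,0,0],0.4],
    [[0,0,0],[0,0,0],0.4],
  ],
)

```text
t: 9.5
position: [0.541, -0.2187, 0.0245]
eef_rot: [[-0.969, -0.246, 0.017], [-0.246, 0.969, -0.005], [-0.016, -0.009, -1.0]]
contact_force: [8.2, 4.0, 11.2]
width: 0.0515
gripper_force: 6.2
```

```bash
python3 c.py
```

```text
t 9.55 jig [0.0141 0.0348] z 0.0244 w 0.0513 F [ 8.3  3.4 12.6] 
 [[-0.969 -0.246  0.017]
 [-0.246  0.969 -0.005]
 [-0.015 -0.009 -1.   ]]
catch top z [46.1646322  47.66216287 48.95517804]
knob x 39 27.383578226259154
```

Now 28.5 mm along, with the catch still down. About 16 mm remains.

>>> arm_command(
  commands=[
    [[0.0035,0.0005,0.0002],[0,0,0],0.4],
    [[0.0035,0.0005,0.0002],[0,0,0],0.4],
    [[0.0035,0,0.0002],[0,0,0],0.4],
    [[0.0035,0,0],[0,0,0],0.4],
    [[0.0025,0,0],[0,0,0],0.4],
    [[0,0,0],[0,0,0],0.4],
  ],
)

```text
t: 10.3
position: [0.5287, -0.222, 0.0245]
eef_rot: [[-0.97, -0.242, 0.026], [-0.242, 0.97, -0.006], [-0.024, -0.012, -1.0]]
contact_force: [16.7, 4.8, 8.0]
width: 0.0511
gripper_force: 10.9
```

```bash
python3 c.py
```

```text
t 10.35 jig [0.0268 0.035 ] z 0.0245 w 0.0511 F [16.2  6.3  7.8] 
 [[-0.97  -0.242  0.026]
 [-0.242  0.97  -0.006]
 [-0.023 -0.012 -1.   ]]
catch top z [46.14708092 47.69646984 49.06219617]
knob x 40 40.09478342311466
```

>>> arm_command(
  commands=[
    [[0.002,0,0.0007],[0,0,0],0.4],
    [[0.002,0,0.0007],[0,0,0],0.4],
    [[0.001,0,0],[0,0,0],0.4],
    [[0,0,0],[0,0,0],0.4],
  ],
)

```text
t: 10.85
position: [0.5288, -0.2222, 0.0246]
eef_rot: [[-0.971, -0.238, 0.035], [-0.238, 0.971, -0.005], [-0.033, -0.013, -0.999]]
contact_force: [24.9, 12.4, 8.7]
width: 0.0513
gripper_force: 15.0
```

```bash
python3 c.py
```

```text
t 10.9 jig [0.0267 0.0352] z 0.0247 w 0.051 F [25.  11.4  8. ] 
 [[-0.971 -0.238  0.035]
 [-0.238  0.971 -0.005]
 [-0.033 -0.013 -0.999]]
catch top z [46.23844953 47.71485904 49.09055971]
knob x 40 39.95259973776797
```

The bolt is on its stop: 25 N and no further motion. I'll ease back off the knob, then lift straight up.

>>> arm_command(
  commands=[
    [[-0.004,0,0],[0,0,0],0.4],
    [[-0.004,0,0],[0,0,0],0.4],
    [[-0.004,0,0],[0,0,0],0.4],
    [[0,0,-0.006],[0,0,0],0.4],
    [[0,0,-0.01],[0,0,0],0.4],
    [[0,0,-0.02],[0,0,0],0.4],
    [[0,0,-0.04],[0,0,0],0.4],
    [[0,0,-0.04],[0,0,0],0.4],
  ],
)

```text
t: 11.9
position: [0.5212, -0.2174, 0.1332]
eef_rot: [[-0.969, -0.247, -0.003], [-0.247, 0.969, 0.002], [0.003, 0.003, -1.0]]
contact_force: [0.5, -0.1, 0.1]
width: 0.0513
gripper_force: 0.0
```

>>> arm_command(
  commands=[
    [[0,0,-0.04],[0,0,0],0.4],
    [[0,0,0],[0,0,0],0.4],
    [[0,0,0],[0,0,0],0.4],
  ],
)

```text
t: 12.28
position: [0.5216, -0.2176, 0.1724]
eef_rot: [[-0.969, -0.247, -0.002], [-0.247, 0.969, 0.001], [0.002, 0.002, -1.0]]
contact_force: [-0.5, -0.1, 0.7]
width: 0.0513
gripper_force: 0.0
```

```bash
python3 c.py
```

```text
t 12.325 jig [0.033  0.0286] z 0.1717 w 0.0514 F [ 0.1 -0.  -0.9] 
 [[-0.969 -0.247 -0.004]
 [-0.247  0.969  0.002]
 [ 0.003  0.003 -1.   ]]
catch top z [56.13219528 57.71085323 58.99230749]
knob x 66 40.14355591086933
```

The catch is back at its original height and the bolt stayed home, so I'm handing the job in.

```bash
python3 -c "from bench import arm;print(arm.close_job())"
```

```text
the job is handed in; nothing more can be done
None
```

The drill jig is locked and the job is handed in: the bolt was pushed home against its stop with the catch held down, the catch sprang back up, and the hand is clear; the verdict was not shown to me.

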